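Clip the chisels back on the rack by size

ROBOT

A 7-joint arm with a two-finger parallel gripper is mounted at the origin on the work surface. World frame = base frame: x ahead of the robot, y to its left, z up, the work surface at z = 0. Lengths are in m, angles in rad, forces in N, time in s.
With the tool pointing down it reaches from about 0.4 to 0.85 m from the base axis. Payload 4.5 kg.
Tool frame: the origin (TCP) lies on the mounting face of the last link; the fingertips stand 173 mm ahead of it and the grasp point (between the pads) lies 155 mm ahead of it; z points along the fingers, y is the line along which they close (so a half turn about z gives the same grasp; the last joint's range is limited). The gripper opens to 85 mm and grips with 20 to 120 N. Pads are 22 mm wide; open, the fingers measure 114 mm over their backs; the gripper's body (76 mm by 85 mm) begins 54 mm behind the grasp point. The pads swing forward as they close: fully open they stand 13 mm farther back than shut.
Start: joints at [1.198, 0.689, -0.195, 1.565, 0.157, 0.902, -0.215], TCP at [0.247, -0.574, 0.405] pointing down, gripper open.
Joint ranges: [-3.01, 3.01], [-0.46, 2.08], [-1.47, 1.51], [0.13, 2.56], [-1, 4.14], [0.04, 2.09], [-2.66, 2.66]. Speed limits (rad/s): [2.57, 2.57, 3.14, 3.14, 3.14, 3.14, 3.14].

INTERFACE

Orientations are given as a unit quaternion [x, y, z, w].
In Python, from cell import arm gives the robot as it stands. The module is installed in compiled form; this text tells all that it offers.
- The arm moves only by the tool jog_arm, never from a script. Its argument "plan" is a list that holds one entry, the list of rows, each a list of 5 numbers: the opening, from 0 (shut) to 1 (fully open), then the shift along the tool's x, y, z in units of 75 mm (1.0 is 75 mm), then the turn about the tool's z in units of 0.5 rad (1.0 is 0.5 rad). A call has exactly 5 rows; each row shifts and turns the commanded pose from where the row before left it, along the tool's axes as they then stand; what a row does not reach is not made up. A row lasts 1/10 s, in which the tool goes at most 50 mm and 8.59 degrees, less where a joint would pass 70% of its speed; a pose out of reach is approached as far as the arm can. A call with a number of a shift or a turn outside -1 to 1 is refused whole. A call with a gripper value outside its range is refused whole. The fingers move at their own pace and stop on an object; the grip force is fixed at half the most. Time passes only in rows, so rows that do not move let the fingers close, or fill a call up. It gives the time, the measured TCP pose, the force, the opening and the grip force at its end, in the units of the state.
- arm.observe(): the state, without advancing time (a new reading comes with each control period).
- arm.read_camera(name): name is "scene" or "top" or "wrist"; returns (picture, depth): 420x560x3 uint8, red, green, blue; 420x560 float32, m along the optical axis (not along the pixel's ray), 0 where there is no reading.
- arm.camera_info(name): a dict with "intrinsics" (3x3 intrinsics, pixels), "xyz" and "attitude" of the camera in the world. Camera axes: x right, y up, looking along -z (the intrinsics and any distortion apply to the point x, -y, -z); pixel columns grow to the right and rows downward; lengths in m; the calibration is good to about 2 mm. The wrist camera is an equidistant fisheye: a pixel r from the principal point sees the ray r / f radians off the axis. A picture is of the moment at which its call begins: read the wrist's pose just before it. camera_info takes no time and is no camera call; for the wrist camera it gives the pose at the moment of the call.
- arm.finish_job(): hands the job in; it is judged then, once.
The state is a dict: "t": time; "qpos": joint angles; "dq": joint speeds; "effort": joint torques, N m; "tcp_pos": TCP position; "orientation": TCP orientation; "contact_force": force on the tool from outside, world axes, zero at the start; "moment": the same for the moment, N m; "width": finger opening in m; "grip_force": force on a finger pad.
Only numpy, scipy, OpenCV 4.12 (cv2) and the standard library are available. Lean on these libraries where they do the work, as an engineer would, in place of code of your own. Each camera call takes 0.05 s, during which the arm holds its last target. There are 200 camera calls.

TASK

Put the three loose chisels away on the sloping rack: press each one fully home into its own pair of spring clips by the handle, handle downhill towards the robot and blade uphill. They go in order of blade width, the narrowest next to the leather strop block and the widest next to the round tin. Let go of them and leave the other things on the bench where they are.

Things in the scene. Friction and masses are not known exactly. Their poses are not given: they have to be found in the camera images.
- chisel_narrow: chisel, 8 mm wide steel blade 4 mm thick. Octagonal wooden handle 20 mm across flats, 112 mm long, same on all three. Origin: middle of the handle's axis; x along the chisel: handle -56 to +56 mm, cutting edge +128; z normal to the blade. Lies on the mat, z up, axis 12 mm above the table, edge away from the robot. 70 to 140 g, balance point 20 to 45 mm ahead of the origin
- chisel_medium: chisel, 18 mm wide steel blade 4 mm thick. Octagonal wooden handle 20 mm across flats, 112 mm long, same on all three. Origin: middle of the handle's axis; x along the chisel: handle -56 to +56 mm, cutting edge +128; z normal to the blade. Lies on the mat, z up, axis 12 mm above the table, edge away from the robot. 70 to 140 g, balance point 20 to 45 mm ahead of the origin
- chisel_wide: chisel, 30 mm wide steel blade 4 mm thick. Octagonal wooden handle 20 mm across flats, 112 mm long, same on all three. Origin: middle of the handle's axis; x along the chisel: handle -56 to +56 mm, cutting edge +128; z normal to the blade. Lies on the mat, z up, axis 12 mm above the table, edge away from the robot. 70 to 140 g, balance point 20 to 45 mm ahead of the origin
- chisel_narrow_tip (a point): middle of the cutting edge of the narrow chisel, 128 mm along x from its origin; axes as the chisel's
- chisel_medium_tip (a point): middle of the cutting edge of the medium chisel, 128 mm along x from its origin; axes as the chisel's
- chisel_wide_tip (a point): middle of the cutting edge of the wide chisel, 128 mm along x from its origin; axes as the chisel's
- rack: fixed plywood chisel rack, base 165 x 236 mm; origin at the centre of its underside on the table, x away from the robot, z up. Two plywood sides carry two sloping rails with three places side by side, 72 mm apart, each a pair of spring clips
- rack_face: the rack's two aluminium rails along y, 22 mm wide, 12 mm thick, open between. Their tops slope 28 deg up away from the robot; origin 95 mm above the rack's origin, z normal to the slope. A clip is two sprung steel jaws 26 mm high, lips 11 mm apart at rest, mouth flared to about 26 mm; a handle pushed in spreads them (up to 25 N for both clips), they snap over it as it meets the rails and hold it
- place_a (a point): place a, at the rack's +y end (72 mm from the middle place): where the middle of a handle's axis is when home, 10 mm above the rails' tops. x uphill along the slope (away from the robot), y along the rails, z normal to the slope; a chisel goes in along -z, its x along this x. Its two clips are at x = -40 and +40 mm, each 12 mm long in x, leaving 68 mm between for the fingers
- place_b (a point): place b, in the middle: where the middle of a handle's axis is when home, 10 mm above the rails' tops. x uphill along the slope (away from the robot), y along the rails, z normal to the slope; a chisel goes in along -z, its x along this x. Its two clips are at x = -40 and +40 mm, each 12 mm long in x, leaving 68 mm between for the fingers
- place_c (a point): place c, at the rack's -y end (72 mm from the middle place): where the middle of a handle's axis is when home, 10 mm above the rails' tops. x uphill along the slope (away from the robot), y along the rails, z normal to the slope; a chisel goes in along -z, its x along this x. Its two clips are at x = -40 and +40 mm, each 12 mm long in x, leaving 68 mm between for the fingers
- strop: fixed strop block: dark wood with brown leather on top, 130 x 46 x 32 mm, beside one end of the rack, its centre 150 mm from the rack's middle, at the +y or the -y end; origin under its centre, y along the rails
- tin: fixed round metal honing-paste tin, 50 mm across, 28 mm high, beside the other end of the rack; origin under its centre
- mat: fixed black rubber mat, 400 x 340 x 2 mm, on which the three chisels lie side by side about 100 mm apart, handles towards the robot; origin under its centre
- pencil: flat carpenter's pencil, 98 x 11 x 7 mm, lying on the mat between two blades; bystander, origin under its middle, leave alone
- sanding_block: cork sanding block, 45 x 65 x 28 mm, on the mat near the handles; bystander, leave alone
- mallet: wooden mallet, head 60 x 110 x 50 mm, handle 20 mm thick, lying on the table to the robot's right; bystander, leave alone
- ear_defenders: yellow ear defenders with a black band, about 170 x 190 mm, 85 mm high, at the back of the table; bystander, leave alone
- ply_cutout: star-shaped plywood cutout, 115 mm across, 6 mm thick, at the back of the table; bystander, leave alone
There are look-alikes about, which are no part of the job. What is shaped like the strop but purple is not meant. What is shaped like the chisel_medium but red is not meant.

How it is judged:
By the outcome, as a careful person would: the job done as asked, in the order asked, and still so for the second after the job is handed in, with the robot touching nothing.
It also fails if it takes over 70 s, if anything falls off the work surface, if the arm or the gripper's body presses on something with over 40 N, if the wrist force passes 120 N, or if a joint passes its speed limit or range.

## Working session

There is one attempt and no reset: what is moved stays moved. The work goes in short steps, Python scripts to look and compute and a tool call to move; the robot and the scene stay as the last step left them, time stands still between calls to the robot, and variables do not carry over. Pictures are saved under pics/ and viewed, at most 10 in all, crops included, and the job is handed in when it is done.

Besides the shell and the picture viewer there is one more tool, called after "Emit:" as a command line: name --argument value ..., lists and objects as JSON in quotes. jog_arm: Moves the arm, as the interface text tells. Its arguments: {"type":"object","properties":{"plan":{"type":"array"}},"required":["plan"]}

```bash
mkdir -p pics
cat > h.py <<'E'
from cell import arm
import numpy as np, cv2
from scipy.spatial.transform import Rotation as R
def info(n):
    c=arm.camera_info(n);a=np.array(c['attitude'],float)
    M=a if a.shape==(3,3) else R.from_quat(a).as_matrix()
    return np.array(c['intrinsics']),np.array(c['xyz']),M
def ray(n,u,v,c=None):
    K,p,M=c or info(n)
    x=(np.asarray(u,float)-K[0,2])/K[0,0];y=(np.asarray(v,float)-K[1,2])/K[1,1]
    if n=='wrist':
        r=np.hypot(x,y);s=np.where(r>1e-9,np.sin(r)/np.maximum(r,1e-9),1);d=np.stack([x*s,-y*s,-np.cos(r)],-1)
    else: d=np.stack([x,-y,-np.ones_like(x)],-1)
    return p,d@M.T
def onplane(n,u,v,z,c=None):
    p,d=ray(n,u,v,c); return p+d*((z-p[2])/d[...,2])[...,None]
E
python3 - <<'E'
from h import *
for n in ['scene','top','wrist']:
    print(n,arm.camera_info(n))
    im,d=arm.read_camera(n); cv2.imwrite(f'pics/{n}0.png',im[...,::-1]); np.savez(f'{n}0.npz',im=im,d=d)
print(arm.observe())
E
```

```text
scene {'intrinsics': array([[413.76252055,   0.        , 281.19904223],
       [  0.        , 413.76252055, 206.14012154],
       [  0.        ,   0.        ,   1.        ]]), 'xyz': array([ 1.52649372, -0.26082246,  0.83433414]), 'attitude': array([0.36392428, 0.2715638 , 0.54850006, 0.70211103])}
top {'intrinsics': array([[535.12193417,   0.        , 273.77827002],
       [  0.        , 535.12193417, 205.22416317],
       [  0.        ,   0.        ,   1.        ]]), 'xyz': array([0.21982837, 0.00480504, 1.63616622]), 'attitude': array([ 0.07922379, -0.073158  , -0.66547373,  0.7385907 ])}
wrist {'intrinsics': array([[325.1922621 ,   0.        , 283.74289531],
       [  0.        , 325.1922621 , 211.26670511],
       [  0.        ,   0.        ,   1.        ]]), 'xyz': array([ 0.30938508, -0.54623897,  0.37270889]), 'attitude': array([-0.11311837,  0.07528296, -0.54426146,  0.82783826])}
{'t': 0.15, 'qpos': array([ 1.19779411,  0.68980108, -0.19452858,  1.5660813 ,  0.15730396,
        0.90247418, -0.21508147]), 'dq': array([-0.00070022, -0.00223978,  0.00083771, -0.00421963,  0.00139755,
       -0.00015499, -0.00112103]), 'effort': array([-2.43291004e-03, -5.39935076e+01, -1.26864742e+00, -1.58718717e+01,
        9.28753638e-03,  6.43508305e-03,  7.22238866e-06]), 'tcp_pos': array([ 0.2471863 , -0.57378298,  0.40406839]), 'orientation': array([ 9.79376466e-01,  2.02042732e-01, -1.86531724e-04, -6.61328093e-04]), 'contact_force': array([-0.57329429,  1.51967935, -0.35369686]), 'moment': array([-0.00303095, -0.01271009,  0.0610114 ]), 'grip_force': 0.0, 'width': 0.08561565465306366}
```

View pics/scene0.png

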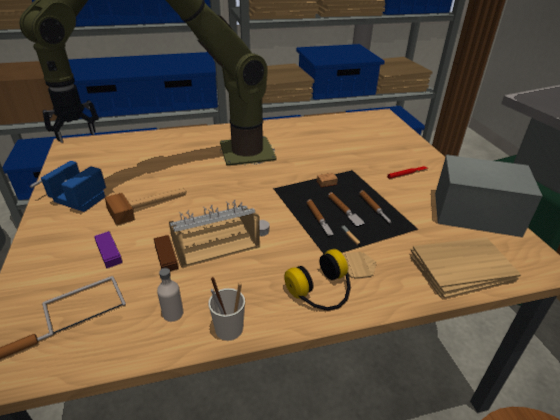

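View pics/top0.png

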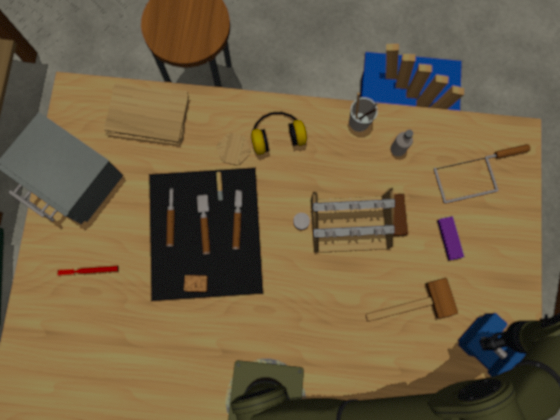

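```bash
cat > m.py <<'E'
from h import *
im=np.load('top0.npz')['im'];d=np.load('top0.npz')['d']
hsv=cv2.cvtColor(im,cv2.COLOR_RGB2HSV)
c=info('top')
roi=np.zeros(im.shape[:2],np.uint8);roi[175:285,155:258]=1
S=hsv[...,1].astype(int);V=hsv[...,2].astype(int);H=hsv[...,0]
hand=((S>100)&(V>60)&(H<20)&(roi>0)).astype(np.uint8)
n,l,st,ce=cv2.connectedComponentsWithStats(hand)
for i in range(1,n):
    if st[i,4]<60: continue
    v,u=np.nonzero(l==i);P=onplane('top',u,v,0.020,c)[:,:2]
    r=cv2.minAreaRect(P.astype(np.float32)*1000);print('brown',st[i],np.round(r[0],1),np.round(r[1],1),round(r[2],1), 'depth',np.median(d[l==i]))
bl=((S<70)&(V>90)&(roi>0)).astype(np.uint8)
n,l,st,ce=cv2.connectedComponentsWithStats(bl)
for i in range(1,n):
    if st[i,4]<30: continue
    v,u=np.nonzero(l==i);P=onplane('top',u,v,0.014,c)[:,:2]
    r=cv2.minAreaRect(P.astype(np.float32)*1000);print('blade',st[i],np.round(r[0],1),np.round(r[1],1),round(r[2],1),V[l==i].mean())
a=cv2.resize(im[165:300,145:270],None,fx=4,fy=4,interpolation=cv2.INTER_CUBIC)
b=cv2.resize(im[180:260,290:425],(int(135*2.2),int(80*2.2)),interpolation=cv2.INTER_CUBIC)
o=np.zeros((540,800,3),np.uint8);o[:,:500]=a;o[:176,500:797]=b;cv2.imwrite('pics/crop1.png',o[...,::-1])
E
python3 m.py
```

```text
brown [166 210   8  35 228] [472.4 347.2] [105.9  19.9] 6.7 depth 1.6386366
brown [233 213   8  36 221] [483.1 143.6] [108.6  19.3] 3.9 depth 1.6370378
brown [201 218   9  35 222] [458.9 238. ] [106.9  19.4] 11.8 depth 1.6333702
brown [184 275  24  10 229] [321.8 247.5] [26.8 69.2] 6.0 depth 1.5952841
blade [169 189   4  21  60] [560.7 358.9] [64.   9.3] 8.3 107.73333333333333
blade [235 191   7  22 118] [574.8 149.3] [67.  18.7] 6.7 116.80508474576271
blade [198 195  11  23 180] [549.3 255.6] [69.9 31. ] 7.7 119.84444444444445
```

View pics/crop1.png

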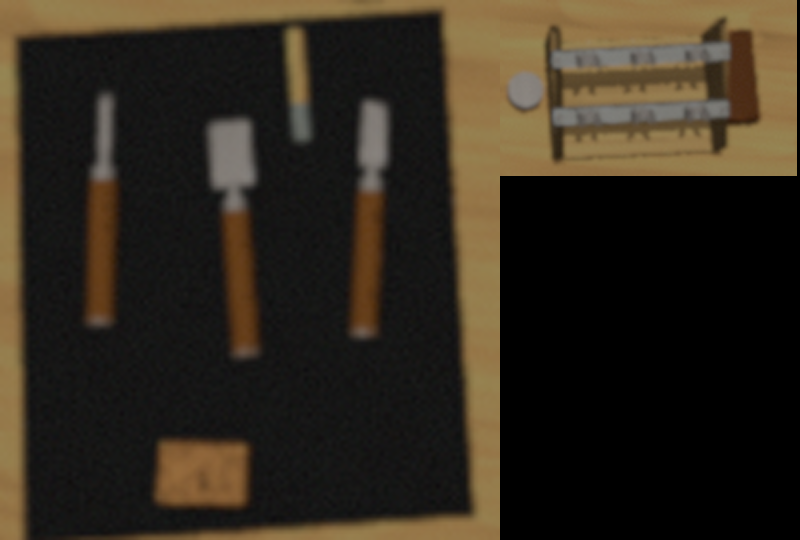

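```bash
cat > rk.py <<'E'
from h import *
z=np.load('top0.npz');im=z['im'];d=z['d'];c=info('top')
hsv=cv2.cvtColor(im,cv2.COLOR_RGB2HSV).astype(int)
m=(hsv[...,1]<70)&(hsv[...,2]>100);m[:190]=0;m[245:]=0;m[:,:312]=0;m[:,396:]=0
v,u=np.nonzero(m);p,r=ray('top',u,v,c)
f=-(c[2][:,2]);k=d[v,u]/(r@f)
P=p+r*k[:,None]
for lo,hi in((190,218),(222,245)):
    s=(v>=lo)&(v<hi);Q=P[s]
    (x0)=np.polyfit(Q[:,1],Q[:,0],1)
    print('rail n',s.sum(),'med',np.median(Q,0).round(4),'dx/dy',x0[0].round(4),'y range',Q[:,1].min().round(4),Q[:,1].max().round(4),'x pct',np.percentile(Q[:,0],[5,50,95]).round(4),'z',np.percentile(Q[:,2],[5,50,95]).round(4))
for n,(uu,vv,h) in dict(tin=(302,221,.028),strop=(400,215,.032)).items(): print(n,onplane('top',uu,vv,h,c).round(4))
E
python3 rk.py
```

```text
rail n 593 med [ 0.578  -0.1924  0.1154] dx/dy -0.2059 y range -0.3272 0.0048 x pct [0.5562 0.578  0.5995] z [0.107  0.1154 0.1327]
rail n 558 med [ 0.5089 -0.204   0.0783] dx/dy -0.2357 y range -0.3234 0.0048 x pct [0.4881 0.5089 0.5294] z [0.0697 0.0783 0.0871]
tin [ 0.5312 -0.0538  0.028 ]
strop [ 0.5803 -0.3501  0.032 ]
```

Emit:
jog_arm --plan '[[[1,0.55,-0.37,0,0],[1,0.55,-0.37,0,0],[1,0.55,-0.37,0,0],[1,0.55,-0.37,0,0],[1,0.55,-0.37,0,0]]]'

```text
t: 0.65
tcp_pos: [0.3825, -0.3632, 0.4046]
orientation: [0.979, 0.202, 0.0, -0.0]
contact_force: [0.4, -0.1, -0.2]
width: 0.0855
grip_force: 0.0
```

Emit:
jog_arm --plan '[[[1,0.55,-0.37,0,0],[1,0.55,-0.37,0,0],[1,0.55,-0.37,0,0],[1,0.45,-0.3,0,0.23],[1,0,0,0,0.23]]]'

```text
t: 1.15
tcp_pos: [0.4883, -0.1987, 0.4047]
orientation: [0.996, 0.092, 0.002, -0.002]
contact_force: [0.1, 0.2, 0.1]
width: 0.0852
grip_force: 0.0
```

Run:
```python
from h import *
c=arm.camera_info('wrist');s=arm.observe()
im,d=arm.read_camera('wrist');np.savez('w1.npz',im=im,d=d,p=c['xyz'],q=c['attitude'],K=c['intrinsics']);cv2.imwrite('pics/w1.png',im[...,::-1])
print(s['tcp_pos'],s['orientation'],c,s['qpos'])
```

```text
[ 0.48833849 -0.1986731   0.40469428] [ 0.99577142  0.09182279  0.00189063 -0.00207037] {'intrinsics': array([[325.1922621 ,   0.        , 283.74289531],
       [  0.        , 325.1922621 , 211.26670511],
       [  0.        ,   0.        ,   1.        ]]), 'xyz': array([ 0.55508694, -0.18549425,  0.37371181]), 'attitude': array([-0.10183176,  0.08672825, -0.63304631,  0.76247025])} [ 0.35691108  0.55847457 -0.08961323  1.86367443  0.06401469  0.72025011
 -1.15408916]
```

View pics/w1.png

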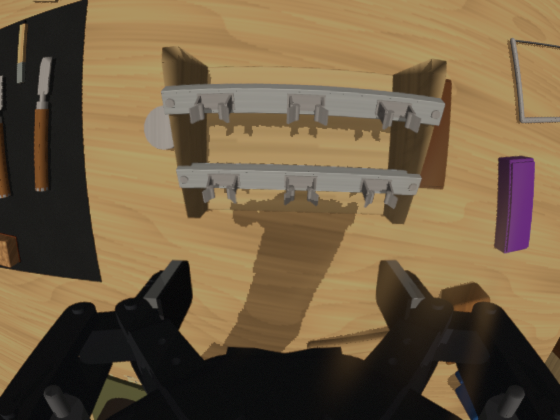

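```bash
cat > rk2.py <<'E'
from h import *
z=np.load('w1.npz');im=z['im'];d=z['d'];c=(z['K'],z['p'],R.from_quat(z['q']).as_matrix())
hsv=cv2.cvtColor(im,cv2.COLOR_RGB2HSV).astype(int)
m=((hsv[...,1]<60)&(hsv[...,2]>110));m[:80]=0;m[200:]=0;m[:,:160]=0;m[:,450:]=0;m[:,:180][110:165]=0
v,u=np.nonzero(m);p,r=ray('wrist',u,v,c)
k=d[v,u]/(r@-c[2][:,2]);P=p+r*k[:,None]
print('depth table check', P[:,2].min(),P[:,2].max())
# plane n from yaw fit: iterate
psi=0.17
for it in range(6):
    ex=np.array([np.cos(psi),np.sin(psi),0]);ey=np.array([-np.sin(psi),np.cos(psi),0])
    t=np.deg2rad(28);sx=ex*np.cos(t)+np.array([0,0,np.sin(t)]);n=np.cross(sx,ey)
    h=P@n; hist,e=np.histogram(h,bins=np.arange(h.min(),h.max(),.002));i=hist.argmax();h0=e[i]+.001
    s=np.abs(h-h0)<.003; 
    X=P[s]@sx;Y=P[s]@ey; mid=(X.max()+X.min())/2
    mid=np.median(X)
    sl=[]
    for q in(X<mid,X>mid):
        a,b=X[q],Y[q]; g=np.abs(a-np.median(a))<.02
        rr=cv2.minAreaRect(np.c_[a[g],b[g]].astype(np.float32)*1000); 
        sl.append(np.polyfit(b[g],a[g],1)[0]); print(g.sum(),[np.round(w,1) for w in rr],np.percentile(a[g],[1,99]).round(4),np.percentile(b[g],[.3,99.7]).round(4),end=' ')
    print(sl,psi,h0,np.median(h[s])); psi-=np.mean(sl)*np.cos(t)
A=np.c_[P[s][:,:2],np.ones(s.sum())];co=np.linalg.lstsq(A,P[s][:,2],rcond=None)[0]
print('plane slope deg',np.degrees(np.arctan(np.hypot(*co[:2]))),'dir',np.degrees(np.arctan2(co[1],co[0])),'psi',np.degrees(psi))
E
python3 rk2.py
```

```text
depth table check -0.0008737531035616919 0.37371180632394363
4147 [array([ 444.9, -291.8]), array([234.9,  23.5]), np.float64(89.0)] [0.4339 0.4567] [-0.4085 -0.1754] 4941 [array([ 527.1, -293.1]), array([235.6,  18.6]), np.float64(89.5)] [0.519  0.5364] [-0.4093 -0.1761] [np.float64(0.010953409637641723), np.float64(0.006744554112080385)] 0.17 -0.14961527040713413 -0.15031414128452333
4171 [array([ 446.9, -288.1]), array([235.2,  23.5]), np.float64(89.4)] [0.4364 0.4583] [-0.4048 -0.1717] 4972 [array([ 529.5, -288.9]), array([235.6,  17.9]), np.float64(89.9)] [0.521 0.538] [-0.4052 -0.1719] [np.float64(0.00530764676020934), np.float64(0.0026107562385532454)] 0.16218681275433916 -0.15081824363518045 -0.15137619730716606
4180 [array([ 447.8, -286.4]), array([235.2,  23.5]), np.float64(89.6)] [0.4373 0.459 ] [-0.4032 -0.17  ] 4982 [array([ 530.5, -287. ]), array([235.6,  17.7]), np.float64(90.0)] [0.5219 0.5388] [-0.4033 -0.17  ] [np.float64(0.002543475445937062), np.float64(0.0009087008840107469)] 0.158691045320817 -0.15135156318720822 -0.15184703587529116
4190 [array([ 448.1, -285.7]
[... 381 characters left out ...]
9.7)] [0.4379 0.4595] [-0.4021 -0.1689] 4992 [array([ 531. , -285.8]), array([235.6,  17.7]), np.float64(90.0)] [0.5224 0.5393] [-0.402  -0.1688] [np.float64(0.0010876110742615247), np.float64(-0.0002663627920065771)] 0.1564142106659363 -0.1516972824700475 -0.15215097481654147
4195 [array([ 448.4, -285.2]), array([235.2,  23.5]), np.float64(89.7)] [0.438  0.4596] [-0.4019 -0.1688] 4994 [array([ 531.1, -285.6]), array([ 17.7, 235.6]), np.float64(0.0)] [0.5225 0.5394] [-0.4018 -0.1686] [np.float64(0.0008371767798654006), np.float64(-0.00031377114527102016)] 0.15605165106895805 -0.15175221485705595 -0.1521973678524953
plane slope deg 27.88980766538938 dir 8.784887324462177 psi 8.927861663828192
```

Emit:
jog_arm --plan '[[[1,0,-0.66,0,0],[1,0,-0.66,0,0],[1,0,-0.66,0,0],[1,0,-0.66,0,0],[1,0,-0.66,0,0]]]'

```text
t: 1.7
tcp_pos: [0.4404, 0.0388, 0.4047]
orientation: [0.996, 0.088, -0.0, 0.0]
contact_force: [1.7, 0.1, 0.0]
width: 0.0853
grip_force: 0.0
```

Emit:
jog_arm --plan '[[[1,0,-0.66,0,0],[1,0,-0.66,0,0],[1,0,-0.66,0,0],[1,0,-0.66,0,0],[1,0,0,0,0]]]'

```text
t: 2.2
tcp_pos: [0.4046, 0.2401, 0.4048]
orientation: [0.995, 0.095, 0.001, -0.003]
contact_force: [0.6, -0.6, -0.1]
width: 0.0854
grip_force: 0.0
```

```bash
cat > ch.py <<'E'
from h import *
c0=arm.camera_info('wrist');s=arm.observe()
im,d=arm.read_camera('wrist');cv2.imwrite('pics/w2.png',im[...,::-1])
c=(np.array(c0['intrinsics']),np.array(c0['xyz']),R.from_quat(c0['attitude']).as_matrix());np.savez('w2.npz',im=im,d=d)
print(s['tcp_pos'],s['orientation'],c[1])
hsv=cv2.cvtColor(im,cv2.COLOR_RGB2HSV).astype(int)
v,u=np.mgrid[:420,:560];p,r=ray('wrist',u,v,c);k=d/(r@-c[2][:,2]);P=p+r*k[...,None]
# chisels: above mat, on table area
m=((P[...,2]>.006)&(P[...,2]<.03)&(hsv[...,2]>50)&(P[...,0]>.38)&(P[...,0]<.65)&(P[...,1]>.08)&(P[...,1]<.42)&(d>0)).astype(np.uint8)
n,l,st,ce=cv2.connectedComponentsWithStats(m)
for i in range(1,n):
    if st[i,4]<150: continue
    Q=P[l==i];h=Q[Q[:,2]>.017];
    rr=cv2.minAreaRect((Q[:,:2]*1000).astype(np.float32));rh=cv2.minAreaRect((h[:,:2]*1000).astype(np.float32)) if len(h)>10 else None
    print(st[i],[np.round(w,1) for w in rr],rh and [np.round(w,1) for w in rh],'zmax',np.percentile(Q[:,2],95).round(4))
E
python3 ch.py
python3 - <<'E'
import numpy as np
psi=.1555;t=np.deg2rad(28);ex=np.array([np.cos(psi),np.sin(psi),0]);ey=np.array([-np.sin(psi),np.cos(psi),0])
sx=ex*np.cos(t)+np.array([0,0,np.sin(t)]);n=np.cross(sx,ey)
for k,o in zip('abc',(.072,0,-.072)):
    pl=sx*.4888+ey*(-.2854+o)+n*(-.1522+.01); print(k,pl.round(4),'grasp -6:',(pl-.006*sx).round(4))
print((sx*.4888+ey*-.2854+n*-.1522))
E
```

```text
[0.40455204 0.2401052  0.40477021] [ 9.95456366e-01  9.51808650e-02  5.99212184e-04 -2.62049940e-03] [0.4711273  0.25373243 0.3736269 ]
[341   0  11  46 457] [array([602.1, 209.3]), array([57. , 11.9]), np.float64(10.1)] None zmax 0.01
[ 194    4   24  157 2395] [array([505.7, 349.2]), array([184.1,  21.2]), np.float64(6.8)] [array([481.1, 345.9]), array([134.5,  20.3]), np.float64(6.7)] zmax 0.0223
[ 284   27   28  164 3278] [array([492.3, 244.1]), array([185.2,  29.6]), np.float64(11.0)] [array([465.6, 237.5]), array([130.4,  19.8]), np.float64(11.5)] zmax 0.0223
[ 368   28   37  158 2676] [array([518.3, 143.8]), array([185.4,  21.5]), np.float64(3.7)] [array([491.6, 142.6]), array([132. ,  19.9]), np.float64(4.1)] zmax 0.0223
a [ 0.5254 -0.1336  0.1039] grasp -6: [ 0.5201 -0.1345  0.1011]
b [ 0.5365 -0.2048  0.1039] grasp -6: [ 0.5313 -0.2056  0.1011]
c [ 0.5477 -0.2759  0.1039] grasp -6: [ 0.5424 -0.2767  0.1011]
[ 0.54116987 -0.20404882  0.09509308]
```

Emit:
jog_arm --plan '[[[0.7,0.6,0.17,0,0],[0.7,0,0,0.6,0],[0.7,0,0,0.6,0],[0.7,0,0,0.6,0],[0.7,0,0,0.6,0]]]'

```text
t: 2.75
tcp_pos: [0.4537, 0.2257, 0.2233]
orientation: [0.996, 0.087, 0.0, 0.001]
contact_force: [0.1, 0.1, 0.2]
width: 0.0597
grip_force: 0.0
```

Emit:
jog_arm --plan '[[[0.7,0,0,0.3,0],[0.7,0,0,0.2,0],[0.7,0,0,0.1,0],[0.7,0,0,0,0],[0.7,0,0,0,0]]]'

```text
t: 3.25
tcp_pos: [0.4534, 0.2276, 0.1803]
orientation: [0.996, 0.088, 0.0, 0.0]
contact_force: [0.2, 1.1, 0.3]
width: 0.0602
grip_force: 0.0
```

Run:
```python
from h import *
s=arm.observe();print(s['tcp_pos'],s['orientation'],s['contact_force'],s['width'])
```

```text
[0.45335736 0.22759284 0.180325  ] [9.96135331e-01 8.78305434e-02 4.32111156e-04 1.03039993e-04] [0.24563956 1.0669999  0.29566875] 0.060170239623255684
```

Emit:
jog_arm --plan '[[[0.7,0,-0.12,0.03,-0.04],[0.3,0,0,0,0],[0,0,0,0,0],[0,0,0,0,0],[0,0,0,0,0]]]'

```text
t: 3.75
tcp_pos: [0.4513, 0.2372, 0.1781]
orientation: [0.995, 0.098, 0.0, -0.0]
contact_force: [-0.8, -0.3, 4.6]
width: 0.0181
grip_force: 58.6
```

Emit:
jog_arm --plan '[[[0,0,0,0,0],[0,0,0,0,0],[0,0,0,-0.2,0],[0,0,0,-0.5,0],[0,0,0,-0.6,0]]]'

```text
t: 4.25
tcp_pos: [0.4505, 0.2367, 0.2756]
orientation: [0.995, 0.098, -0.002, 0.001]
contact_force: [0.7, 0.2, -1.0]
width: 0.0181
grip_force: 58.6
```

Emit:
jog_arm --plan '[[[0,0,0,-0.6,0],[0,0,0,-0.6,0],[0,0,0,-0.3,0],[0,0,0,0,0],[0,0,0,0,0]]]'

```text
t: 4.75
tcp_pos: [0.4508, 0.2368, 0.3879]
orientation: [0.995, 0.098, 0.0, 0.0]
contact_force: [0.1, -0.1, -1.8]
width: 0.0176
grip_force: 58.6
```

```bash
cat > st.py <<'E'
from h import *
import sys
s=arm.observe();q=s['orientation'];m=R.from_quat(q).as_matrix()
print('tcp',s['tcp_pos'].round(4),'yaw',np.degrees(np.arctan2(m[1,0],m[0,0])).round(2),'F',s['contact_force'].round(1),'w',round(s['width'],4),'g',s['grip_force'],'j',s['qpos'].round(2),'t',s['t'])
if len(sys.argv)>3:
    t=np.array([float(a) for a in sys.argv[1:4]]);d=m.T@(t-s['tcp_pos']);print('tool shift units',(d/.075).round(3))
    if len(sys.argv)>4: 
        e=float(sys.argv[4])-np.degrees(np.arctan2(m[1,0],m[0,0]));print('turn units',(-np.radians(e)/.5).round(3))
E
python3 st.py .5201 -.1345 .32 8.9
python3 - <<'E'
from h import *
im,d=arm.read_camera('wrist');cv2.imwrite('pics/w3.png',im[...,::-1])
E
```

```text
tcp [0.4508 0.2368 0.3879] yaw 11.26 F [ 0.1 -0.1 -1.8] w 0.0176 g 58.59723564237356 j [-0.56  0.56 -0.03  1.94  0.03  0.65 -1.98] t 4.75
tool shift units [-0.06   5.036  0.905]
turn units 0.083
```

View pics/w3.png

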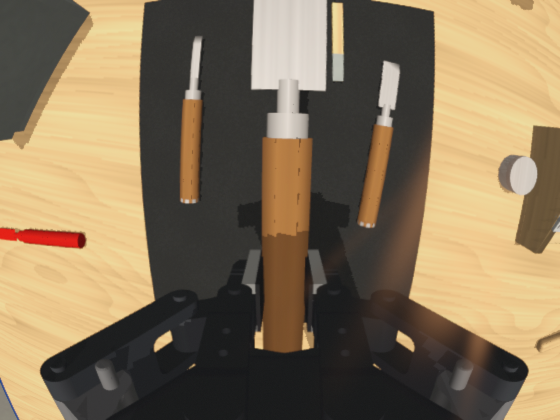

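Emit:
jog_arm --plan '[[[0,0.15,0,0,0.08],[0,0,0.63,0,0],[0,0,0.63,0,0],[0,0,0.63,0,0],[0,0,0.63,0,0]]]'

```text
t: 5.3
tcp_pos: [0.4912, 0.051, 0.3857]
orientation: [0.997, 0.079, -0.002, 0.0]
contact_force: [1.2, 0.5, -1.8]
width: 0.0182
grip_force: 58.9
```

Emit:
jog_arm --plan '[[[0,0,0.63,0,0],[0,0,0.63,0,0],[0,0,0.63,0,0],[0,0,0.4,0,0],[0,0,0.2,0,0]]]'

```text
t: 5.8
tcp_pos: [0.5201, -0.1354, 0.3856]
orientation: [0.997, 0.076, -0.002, 0.0]
contact_force: [-0.6, 0.2, -1.0]
width: 0.018
grip_force: 58.9
```

Emit:
jog_arm --plan '[[[0,0,0,0,0],[0,0,0,0,0],[0,0,0,0,0],[0,0,0,0,0],[0,0,0,0,0]]]'

```text
t: 6.3
tcp_pos: [0.521, -0.1304, 0.3876]
orientation: [0.997, 0.079, 0.0, -0.0]
contact_force: [0.1, 0.4, -1.5]
width: 0.0182
grip_force: 58.9
```

```bash
python3 st.py .5201 -.1345 .32 8.9
cat > held.py <<'E'
from h import *
c0=arm.camera_info('wrist');s=arm.observe();T=R.from_quat(s['orientation']).as_matrix()
im,d=arm.read_camera('wrist');np.savez('held.npz',im=im,d=d)
c=(np.array(c0['intrinsics']),np.array(c0['xyz']),R.from_quat(c0['attitude']).as_matrix())
v,u=np.mgrid[:420,:560];p,r=ray('wrist',u,v,c);k=d/(r@-c[2][:,2]);P=(p+r*k[...,None]-s['tcp_pos'])@T
hsv=cv2.cvtColor(im,cv2.COLOR_RGB2HSV).astype(int)
m=(P[...,2]<.175)&(P[...,2]>.12)&(np.abs(P[...,1])<.008)&(P[...,0]>.01)&(P[...,0]<.2)&(d>0)&(hsv[...,2]>50)
Q=P[m]
for a in np.arange(.01,.16,.015):
    q=Q[(Q[:,0]>=a)&(Q[:,0]<a+.015)]
    if len(q): print(a.round(3),len(q),'y',np.median(q[:,1]).round(4),'z',np.median(q[:,2]).round(4))
print('xmax',Q[:,0].max())
E
python3 held.py
```

```text
tcp [ 0.521  -0.1304  0.3876] yaw 9.12 F [ 0.1  0.4 -1.5] w 0.0182 g 58.923836247529735 j [ 0.21  0.59 -0.09  1.85  0.07  0.7  -1.33] t 6.3
tool shift units [-0.021  0.053  0.901]
turn units 0.008
0.01 1238 y -0.0 z 0.1571
0.025 1388 y -0.0 z 0.1571
0.04 1490 y -0.0 z 0.1573
0.055 1502 y 0.0003 z 0.1586
0.07 1005 y 0.0007 z 0.1631
0.085 1363 y -0.0001 z 0.165
0.1 1298 y -0.0001 z 0.1652
0.115 513 y -0.0001 z 0.1652
xmax 0.12150218006887703
```

Emit:
jog_arm --plan '[[[0,-0.02,0.05,0.3,0],[0,0,0,0.4,0],[0,0,0,0.2,0],[0,0,0,0,0],[0,0,0,0,0]]]'

```text
t: 6.85
tcp_pos: [0.5203, -0.1354, 0.3203]
orientation: [0.997, 0.078, 0.0, 0.0]
contact_force: [0.8, -0.4, -0.9]
width: 0.0182
grip_force: 58.9
```

Emit:
jog_arm --plan '[[[0,0,0,0.05,0],[0,0,0,0.05,0],[0,0,0,0.05,0],[0,0,0,0.05,0],[0,0,0,0,0]]]'

```text
t: 7.35
tcp_pos: [0.5203, -0.1355, 0.3049]
orientation: [0.997, 0.078, 0.0, -0.0]
contact_force: [0.7, 0.8, 0.3]
width: 0.0181
grip_force: 59.1
```

```bash
python3 st.py .5201 -.1345 .268 8.9; python3 held.py
```

```text
tcp [ 0.5203 -0.1355  0.3049] yaw 9.0 F [0.7 0.8 0.3] w 0.0181 g 59.098797887563705 j [ 0.21  0.72 -0.07  1.92  0.1   0.5  -1.34] t 7.35
tool shift units [-0.001 -0.013  0.492]
turn units 0.004
0.01 1234 y -0.0 z 0.1569
0.025 1390 y -0.0 z 0.157
0.04 1488 y -0.0001 z 0.1571
0.055 1515 y 0.0003 z 0.1584
0.07 1014 y 0.0007 z 0.1627
0.085 1381 y -0.0001 z 0.1646
0.1 1293 y -0.0001 z 0.1645
0.115 504 y -0.0001 z 0.1646
xmax 0.12126624507237567
```

Emit:
jog_arm --plan '[[[0,0,0,0.05,0],[0,0,0,0.05,0],[0,0,0,0.05,0],[0,0,0,0,0],[0,0,0,0,0]]]'

```text
t: 7.9
tcp_pos: [0.5196, -0.1357, 0.2935]
orientation: [0.997, 0.078, -0.001, 0.0]
contact_force: [-2.7, 0.1, 4.2]
width: 0.0185
grip_force: 59.5
```

```bash
python3 st.py .5201 -.1345 .268 8.9; python3 held.py
```

```text
tcp [ 0.5196 -0.1357  0.2935] yaw 8.97 F [-2.7  0.1  4.2] w 0.0185 g 59.50912652537227 j [ 0.21  0.74 -0.07  1.93  0.1   0.47 -1.34] t 7.9
tool shift units [ 0.01  -0.015  0.341]
turn units 0.003
0.01 1230 y -0.0 z 0.1567
0.025 1389 y -0.0 z 0.1565
0.04 1501 y -0.0 z 0.1562
0.055 1542 y 0.0003 z 0.1573
0.07 1039 y 0.0007 z 0.1615
0.085 1427 y -0.0001 z 0.163
0.1 1353 y -0.0001 z 0.1629
0.115 443 y -0.0001 z 0.1627
xmax 0.12039760640417496
```

Emit:
jog_arm --plan '[[[0,0,0,0.05,0],[0,0,0,0.05,0],[0,0,0,0.03,0],[0,0,0,0,0],[0,0,0,0,0]]]'

```text
t: 8.45
tcp_pos: [0.5193, -0.1363, 0.2841]
orientation: [0.997, 0.078, -0.001, 0.0]
contact_force: [-3.9, -0.1, 6.4]
width: 0.0181
grip_force: 60.6
```

```bash
python3 st.py .5201 -.1345 .268 8.9; python3 held.py
```

```text
tcp [ 0.5193 -0.1363  0.2841] yaw 8.92 F [-3.9 -0.1  6.4] w 0.0181 g 60.631963424384594 j [ 0.21  0.76 -0.06  1.94  0.1   0.45 -1.34] t 8.45
tool shift units [ 0.014 -0.022  0.215]
turn units 0.001
0.01 1203 y -0.0 z 0.1534
0.025 1435 y -0.0001 z 0.1507
0.04 1668 y -0.0001 z 0.1481
0.055 1834 y -0.0001 z 0.1467
0.07 1317 y -0.0001 z 0.1486
0.085 1883 y -0.0001 z 0.1475
0.1 1594 y 0.0002 z 0.1451
xmax 0.11319035657849681
```

Emit:
jog_arm --plan '[[[0,0,-0.02,0.05,0],[0,0,0,0.05,0],[0,0,0,0.05,0],[0,0,0,0,0],[0,0,0,0,0]]]'

```text
t: 9.0
tcp_pos: [0.5192, -0.1353, 0.2729]
orientation: [0.997, 0.077, -0.0, 0.001]
contact_force: [-3.5, -1.6, 5.9]
width: 0.0182
grip_force: 62.2
```

```bash
python3 st.py .5201 -.1345 .268 8.9; python3 held.py
```

```text
tcp [ 0.5192 -0.1353  0.2729] yaw 8.87 F [-3.5 -1.6  5.9] w 0.0182 g 62.21648418344557 j [ 0.2   0.78 -0.06  1.95  0.1   0.42 -1.35] t 9.0
tool shift units [ 0.013 -0.008  0.065]
turn units -0.001
0.01 1145 y -0.0 z 0.1491
0.025 1487 y -0.0001 z 0.1432
0.04 1909 y -0.0001 z 0.1375
0.055 2275 y -0.0001 z 0.1344
0.07 2002 y 0.0001 z 0.1323
0.085 2814 y 0.0001 z 0.1279
0.1 898 y -0.0001 z 0.1242
xmax 0.10495358280900122
```

Emit:
jog_arm --plan '[[[0,0,0,0.04,0],[0,0,0,0.04,0],[0,0,0,0.04,0],[0,0,0,0,0],[0,0,0,0,0]]]'

```text
t: 9.55
tcp_pos: [0.5195, -0.1352, 0.2661]
orientation: [0.997, 0.077, 0.0, 0.001]
contact_force: [-7.9, -0.1, 26.5]
width: 0.0179
grip_force: 65.6
```

```bash
python3 st.py .5201 -.1345 .268 8.9; python3 held.py
```

```text
tcp [ 0.5195 -0.1352  0.2661] yaw 8.88 F [-7.9 -0.1 26.5] w 0.0179 g 65.61721147969365 j [ 0.2   0.79 -0.06  1.95  0.11  0.4  -1.35] t 9.55
tool shift units [ 0.01  -0.007 -0.025]
turn units -0.001
0.01 1094 y -0.0001 z 0.1459
0.025 1543 y -0.0001 z 0.1373
0.04 2173 y -0.0002 z 0.13
0.055 2542 y -0.0002 z 0.1264
0.07 2144 y 0.0 z 0.1219
0.085 2 y 0.0018 z 0.1205
xmax 0.0854932447990927
```

```bash
cat > home.py <<'E'
# height of a handle's top over the rails' tops, from a wrist picture; usage: home.py yoffset
from h import *
import sys
c0=arm.camera_info('wrist');im,d=arm.read_camera('wrist');np.savez('home.npz',im=im,d=d);cv2.imwrite('pics/home_%.2f.png'%arm.observe()['t'],im[...,::-1])
c=(np.array(c0['intrinsics']),np.array(c0['xyz']),R.from_quat(c0['attitude']).as_matrix())
v,u=np.mgrid[:420,:560];p,r=ray('wrist',u,v,c);k=d/(r@-c[2][:,2]);P=p+r*k[...,None]
psi=.1555;t=np.deg2rad(28);ex=np.array([np.cos(psi),np.sin(psi),0]);ey=np.array([-np.sin(psi),np.cos(psi),0])
sx=ex*np.cos(t)+np.array([0,0,np.sin(t)]);n=np.cross(sx,ey)
B=np.stack([P@sx-.4888,P@ey+.2854,P@n+.1522],-1)
for nm,o in zip('abc',(.072,0,-.072)):
  for a in np.arange(-60,140,10)/1000:
    m=(d>0)&(np.abs(B[...,1]-o)<.012)&(np.abs(B[...,0]-a)<.005)&(B[...,2]>-.01)&(B[...,2]<.045)
    w=m&(np.abs(B[...,1]-o)<.004)
    if w.sum()>8: q=B[m&(np.abs(B[...,2]-np.median(B[w][:,2]))<.003)];print(nm,'x %+.0f'%(a*1000),w.sum(),'h %.1f'%(np.median(B[w][:,2])*1000),'y %.1f'%((q[:,1].min()+q[:,1].max())*500-o*1000))
E
python3 home.py
```

```text
a x -50 97 h 19.7 y -0.5
a x -40 128 h 19.7 y -0.2
a x -30 146 h 19.7 y -0.3
a x -20 175 h 19.7 y -0.3
a x -10 206 h 19.6 y -0.5
a x +0 236 h 19.7 y -0.5
a x +10 303 h 19.6 y 0.0
a x +20 342 h 19.6 y -0.3
a x +30 425 h 19.7 y -0.4
a x +40 513 h 19.6 y -0.0
a x +50 626 h 19.6 y 0.0
a x +60 835 h 18.2 y -0.8
a x +70 1035 h 14.4 y -0.8
a x +80 986 h 13.0 y 0.0
a x +90 1050 h 11.5 y -0.0
a x +100 1164 h 11.5 y 0.0
a x +110 212 h 11.5 y 0.0
b x -40 94 h 0.9 y -0.2
b x -30 265 h -3.0 y -0.0
b x +30 45 h 0.5 y -0.1
b x +40 289 h 0.8 y -0.4
b x +50 403 h -1.0 y 0.0
c x -50 14 h 0.8 y 0.2
c x -40 68 h 1.0 y -0.4
c x -30 159 h -2.6 y 0.0
```

Emit:
jog_arm --plan '[[[0,0,0,-0.04,0],[0.55,0,0,0,0],[0.55,0,0,0,0],[0.55,0,0,-0.05,0],[0.55,0,0,-0.2,0]]]'

```text
t: 10.15
tcp_pos: [0.5195, -0.1338, 0.2845]
orientation: [0.997, 0.079, -0.001, -0.0]
contact_force: [0.2, 0.5, 0.5]
width: 0.0472
grip_force: 0.0
```

Emit:
jog_arm --plan '[[[0.55,0,0,-0.5,0],[0.55,0,0,-0.6,0],[0.55,0,0,-0.3,0],[0.7,0,0,0,0],[0.7,0,0,0,0]]]'

```text
t: 10.65
tcp_pos: [0.5197, -0.134, 0.3905]
orientation: [0.997, 0.078, 0.0, 0.0]
contact_force: [-0.8, -0.3, -1.3]
width: 0.0598
grip_force: 0.0
```

```bash
python3 home.py | grep a; python3 st.py .4764 .1411 .388 3.7
```

```text
a x -50 58 h 20.0 y 0.1
a x -40 66 h 20.0 y 0.2
a x -30 74 h 20.0 y 0.2
a x -20 79 h 20.0 y 0.2
a x -10 92 h 19.9 y -0.2
a x +0 96 h 19.8 y 0.2
a x +10 108 h 19.8 y -0.0
a x +20 115 h 19.9 y 0.4
a x +30 119 h 19.8 y -0.3
a x +40 128 h 19.6 y -0.0
a x +50 136 h 19.7 y 0.0
a x +60 172 h 18.6 y 0.1
a x +70 193 h 14.4 y -0.2
a x +80 173 h 13.4 y 0.0
a x +90 166 h 11.7 y -0.0
a x +100 178 h 11.6 y -0.0
a x +110 196 h 11.6 y -0.0
a x +120 216 h 11.4 y 0.1
a x +130 144 h 9.2 y -0.1
tcp [ 0.5194 -0.134   0.3897] yaw 9.0 F [-0.4  0.1  0.2] w 0.0597 g 0.0 j [ 0.22  0.59 -0.09  1.85  0.08  0.7  -1.32] t 10.7
tool shift units [ 0.007 -3.712  0.024]
turn units 0.185
```

Emit:
jog_arm --plan '[[[0.7,0,-0.4,0,0],[0.7,0,-0.62,0,0],[0.7,0,-0.62,0,0],[0.7,0,-0.62,0,0],[0.7,0,-0.62,0,0]]]'

```text
t: 11.2
tcp_pos: [0.4851, 0.0808, 0.3889]
orientation: [0.997, 0.078, -0.002, 0.0]
contact_force: [0.2, 0.6, -1.0]
width: 0.06
grip_force: 0.0
```

Emit:
jog_arm --plan '[[[0.7,0,-0.52,0,0],[0.7,0,-0.3,0,0.18],[0.7,0,0,0.5,0],[0.7,0,0,0.6,0],[0.7,0,0,0.6,0]]]'

```text
t: 11.7
tcp_pos: [0.4759, 0.1403, 0.2606]
orientation: [0.999, 0.034, -0.0, 0.0]
contact_force: [1.2, -0.0, -0.7]
width: 0.0597
grip_force: 0.0
```

Emit:
jog_arm --plan '[[[0.7,0,0,0.4,0],[0.7,0,0,0.3,0],[0.7,0,0,0.2,0],[0.7,0,0,0,0],[0.7,0,0,0,0]]]'

```text
t: 12.2
tcp_pos: [0.476, 0.1398, 0.1947]
orientation: [0.999, 0.033, -0.001, 0.0]
contact_force: [-0.3, 0.3, 0.2]
width: 0.0599
grip_force: 0.0
```

```bash
python3 st.py .4764 .1411 .178 3.7
```

```text
tcp [0.476  0.1398 0.1947] yaw 3.83 F [-0.3  0.3  0.2] w 0.0599 g 0.0 j [-0.38  0.9  -0.01  2.09  0.03  0.15 -1.91] t 12.2
tool shift units [ 0.007 -0.017  0.223]
turn units 0.005
```

Emit:
jog_arm --plan '[[[0.7,0,-0.02,0.15,0],[0.7,0,0,0.07,0],[0.3,0,0,0,0],[0,0,0,0,0],[0,0,0,0,0]]]'

```text
t: 12.7
tcp_pos: [0.4765, 0.1414, 0.1794]
orientation: [0.999, 0.033, 0.0, 0.0]
contact_force: [-1.2, 0.1, 5.2]
width: 0.0181
grip_force: 58.7
```

Emit:
jog_arm --plan '[[[0,0,0,0,0],[0,0,0,0,0],[0,0,0,0,0],[0,0,0,-0.3,0],[0,0,0,-0.6,0]]]'

```text
t: 13.2
tcp_pos: [0.4755, 0.1414, 0.2449]
orientation: [0.999, 0.034, -0.003, 0.001]
contact_force: [0.3, 0.2, -0.1]
width: 0.0181
grip_force: 58.9
```

Emit:
jog_arm --plan '[[[0,0,0,-0.6,0],[0,0,0,-0.6,0],[0,0,0,-0.5,0],[0,0,0,-0.2,0],[0,0,0,0,0]]]'

```text
t: 13.7
tcp_pos: [0.4769, 0.1415, 0.3911]
orientation: [0.999, 0.033, 0.002, -0.001]
contact_force: [0.5, 1.0, -1.1]
width: 0.0182
grip_force: 58.9
```

```bash
python3 st.py .5313 -.2056 .388 8.9; python3 held.py
```

```text
tcp [0.4769 0.1415 0.3911] yaw 3.82 F [ 0.5  1.  -1.1] w 0.0182 g 58.939140401780605 j [-0.37  0.54 -0.02  1.97  0.01  0.63 -1.9 ] t 13.7
tool shift units [0.416 4.667 0.037]
turn units -0.177
0.01 1215 y -0.0 z 0.1583
0.025 1370 y -0.0 z 0.1584
0.04 1443 y -0.0001 z 0.1585
0.055 1481 y -0.0001 z 0.1599
0.07 998 y -0.0001 z 0.1642
0.085 1339 y -0.0001 z 0.1662
0.1 1295 y -0.0001 z 0.1663
0.115 537 y -0.0001 z 0.1663
xmax 0.12195935520879927
```

Emit:
jog_arm --plan '[[[0,0,0,0,-0.18],[0,0,0.5,0,0],[0,0,0.62,0,0],[0,0,0.62,0,0],[0,0,0.62,0,0]]]'

```text
t: 14.25
tcp_pos: [0.5035, -0.035, 0.3869]
orientation: [0.997, 0.079, -0.002, -0.0]
contact_force: [1.1, 0.0, -0.9]
width: 0.0182
grip_force: 58.9
```

Emit:
jog_arm --plan '[[[0,0,0.62,0,0],[0,0,0.62,0,0],[0,0,0.62,0,0],[0,0,0.36,0,0],[0,0,0.1,0,0]]]'

```text
t: 14.75
tcp_pos: [0.5302, -0.2097, 0.3865]
orientation: [0.997, 0.075, -0.002, 0.001]
contact_force: [-0.8, -0.6, -1.2]
width: 0.018
grip_force: 59.0
```

Emit:
jog_arm --plan '[[[0,0,0,0,0],[0,0,0,0.2,0],[0,0,0,0.2,0],[0,0,0,0,0],[0,0,0,0,0]]]'

```text
t: 15.25
tcp_pos: [0.5313, -0.2034, 0.3585]
orientation: [0.997, 0.08, -0.001, -0.001]
contact_force: [0.2, 0.6, -0.9]
width: 0.0183
grip_force: 59.0
```

```bash
python3 st.py .5313 -.2056 .32 8.9
```

```text
tcp [ 0.5313 -0.2034  0.3585] yaw 9.14 F [ 0.2  0.6 -0.9] w 0.0183 g 58.972889045253396 j [ 0.34  0.67 -0.1   1.79  0.09  0.69 -1.22] t 15.25
tool shift units [-0.004  0.03   0.514]
turn units 0.008
```

Emit:
jog_arm --plan '[[[0,0,0.03,0.3,0.01],[0,0,0,0.2,0],[0,0,0,0.1,0],[0,0,0,0.1,0],[0,0,0,0,0]]]'

```text
t: 15.75
tcp_pos: [0.5319, -0.2069, 0.3065]
orientation: [0.997, 0.076, 0.0, -0.0]
contact_force: [-0.3, 0.1, 1.0]
width: 0.0182
grip_force: 59.1
```

Emit:
jog_arm --plan '[[[0,0,0,0.05,0],[0,0,0,0.05,0],[0,0,0,0.05,0],[0,0,0,0,0],[0,0,0,0,0]]]'

```text
t: 16.25
tcp_pos: [0.5314, -0.2075, 0.2953]
orientation: [0.997, 0.076, -0.0, 0.0]
contact_force: [-2.1, 0.7, 2.0]
width: 0.0183
grip_force: 59.4
```

```bash
python3 st.py .5313 -.2056 .2694 8.9; python3 held.py
```

```text
tcp [ 0.5314 -0.2075  0.2953] yaw 8.69 F [-2.1  0.7  2. ] w 0.0183 g 59.402365358546376 j [ 0.34  0.77 -0.08  1.83  0.11  0.55 -1.23] t 16.25
tool shift units [ 0.003 -0.025  0.345]
turn units -0.007
0.01 1220 y -0.0 z 0.1582
0.025 1372 y -0.0001 z 0.158
0.04 1454 y -0.0001 z 0.1579
0.055 1502 y -0.0001 z 0.159
0.07 1012 y -0.0001 z 0.1632
0.085 1386 y -0.0001 z 0.1648
0.1 1305 y -0.0001 z 0.1648
0.115 497 y -0.0001 z 0.1647
xmax 0.12139283951104553
```

Emit:
jog_arm --plan '[[[0,0,-0.02,0.05,0],[0,0,0,0.05,0],[0,0,0,0.04,0],[0,0,0,0.04,0],[0,0,0,0,0]]]'

```text
t: 16.8
tcp_pos: [0.5307, -0.207, 0.2821]
orientation: [0.997, 0.075, -0.0, 0.001]
contact_force: [-4.1, -0.6, 7.0]
width: 0.0184
grip_force: 61.2
```

Emit:
jog_arm --plan '[[[0,0,0,0.05,0],[0,0,0,0.04,0],[0,0,0,0.04,0],[0,0,0,0,0],[0,0,0,0,0]]]'

```text
t: 17.3
tcp_pos: [0.5306, -0.207, 0.2723]
orientation: [0.997, 0.075, -0.001, 0.001]
contact_force: [-4.5, -1.4, 6.9]
width: 0.0183
grip_force: 62.5
```

```bash
python3 st.py .5313 -.2056 .2694 8.9; python3 held.py
```

```text
tcp [ 0.5306 -0.207   0.2723] yaw 8.6 F [-4.5 -1.4  6.9] w 0.0183 g 62.455749325454235 j [ 0.33  0.8  -0.07  1.85  0.12  0.49 -1.24] t 17.3
tool shift units [ 0.013 -0.017  0.039]
turn units -0.01
0.01 1118 y -0.0 z 0.1497
0.025 1486 y -0.0001 z 0.143
0.04 1908 y -0.0001 z 0.1368
0.055 2321 y -0.0002 z 0.1331
0.07 2098 y -0.0002 z 0.1303
0.085 2998 y 0.0001 z 0.1255
0.1 715 y 0.0001 z 0.1216
xmax 0.10402738930963681
```

Emit:
jog_arm --plan '[[[0,0,0,0.04,-0.01],[0,0,0,0.04,0],[0,0,0,0.03,0],[0,0,0,0,0],[0,0,0,0,0]]]'

```text
t: 17.85
tcp_pos: [0.5305, -0.2068, 0.2675]
orientation: [0.997, 0.078, 0.0, 0.001]
contact_force: [-10.9, 2.9, 36.6]
width: 0.018
grip_force: 66.2
```

```bash
python3 home.py|grep -v c
```

```text
a x -30 54 h -6.5 y -6.1
a x -20 132 h 19.7 y -0.5
a x -10 148 h 19.7 y -1.1
a x +0 181 h 19.7 y -1.2
a x +10 204 h 19.7 y -1.6
a x +20 230 h 19.6 y -1.7
a x +30 267 h 19.7 y -0.4
a x +40 314 h 19.6 y 0.0
a x +50 383 h 19.5 y -0.0
a x +60 448 h 18.4 y -1.1
a x +70 585 h 14.4 y -0.4
a x +80 505 h 13.2 y -0.0
a x +90 533 h 11.6 y -0.0
a x +100 552 h 11.5 y -0.0
a x +110 593 h 11.5 y 0.0
a x +120 265 h 11.6 y 0.1
b x -50 93 h 19.7 y -0.3
b x -40 119 h 19.7 y -0.5
b x -30 145 h 19.7 y -0.8
b x -20 181 h 19.7 y -1.4
b x -10 197 h 19.7 y -1.0
b x +0 247 h 19.7 y -1.0
b x +10 282 h 19.6 y 0.0
b x +20 339 h 19.7 y -1.0
b x +30 413 h 19.7 y -0.4
b x +40 503 h 19.6 y -0.0
b x +50 610 h 19.7 y -0.0
b x +60 812 h 18.6 y -1.0
b x +70 999 h 15.3 y -1.2
b x +80 940 h 13.3 y -1.2
b x +90 1014 h 11.5 y -1.3
b x +100 1121 h 11.5 y -1.3
b x +110 250 h 11.6 y -1.4
```

Medium is home. Release, then go for the narrow one.

Emit:
jog_arm --plan '[[[0,0,0,-0.05,0],[0.5,0,0,0,0],[0.5,0,0,0,0],[0.5,0,0,-0.05,0],[0.5,0,0,-0.2,0]]]'

```text
t: 18.4
tcp_pos: [0.531, -0.2057, 0.2849]
orientation: [0.997, 0.078, -0.001, -0.001]
contact_force: [-0.8, 0.6, -0.9]
width: 0.0425
grip_force: 0.0
```

Emit:
jog_arm --plan '[[[0.5,0,0,-0.5,0],[0.5,0,0,-0.6,0],[0.5,0,0,-0.3,0],[0.7,0,0,0,0],[0.7,0,0,0,0]]]'

```text
t: 18.9
tcp_pos: [0.5313, -0.2059, 0.3913]
orientation: [0.997, 0.078, 0.0, 0.0]
contact_force: [-0.5, -0.5, -1.0]
width: 0.0597
grip_force: 0.0
```

```bash
python3 home.py|grep -E '[ab] x (-50|-40|.0|.50|.120|.130) '; python3 st.py .4640 .3442 .388 6.8
```

```text
a x -50 53 h 19.9 y 0.2
a x -40 64 h 19.8 y -0.1
a x +0 84 h 19.9 y -0.5
a x +50 121 h 19.7 y 0.0
a x +120 185 h 11.4 y -0.0
a x +130 121 h 9.0 y 0.1
b x -50 46 h 20.3 y -0.3
b x -40 68 h 20.2 y 0.1
b x +0 93 h 20.1 y -0.5
b x +50 125 h 19.6 y -0.0
b x +120 205 h 11.6 y -0.5
b x +130 167 h 9.5 y -0.7
tcp [ 0.531  -0.2059  0.3904] yaw 8.99 F [ 0.   0.3 -0.8] w 0.0598 g 0.0 j [ 0.35  0.63 -0.1   1.75  0.09  0.76 -1.21] t 18.95
tool shift units [ 0.263 -7.384  0.036]
turn units 0.076
```

Emit:
jog_arm --plan '[[[0.7,0.26,-0.4,0,0],[0.7,0,-0.62,0,0],[0.7,0,-0.62,0,0],[0.7,0,-0.62,0,0],[0.7,0,-0.62,0,0]]]'

```text
t: 19.45
tcp_pos: [0.5159, 0.0121, 0.3896]
orientation: [0.997, 0.078, -0.002, 0.0]
contact_force: [0.3, 0.2, 0.8]
width: 0.0594
grip_force: 0.0
```

Emit:
jog_arm --plan '[[[0.7,0,-0.62,0,0],[0.7,0,-0.62,0,0],[0.7,0,-0.62,0,0],[0.7,0,-0.62,0,0],[0.7,0,-0.62,0,0]]]'

```text
t: 19.95
tcp_pos: [0.4796, 0.2417, 0.3896]
orientation: [0.997, 0.078, -0.001, 0.001]
contact_force: [0.8, 0.5, 0.5]
width: 0.0596
grip_force: 0.0
```

Emit:
jog_arm --plan '[[[0.7,0,-0.62,0,0],[0.7,0,-0.5,0,0],[0.7,0,-0.3,0,0.08],[0.7,0,0,0.4,0],[0.7,0,0,0.4,0]]]'

```text
t: 20.45
tcp_pos: [0.4631, 0.3465, 0.3293]
orientation: [0.998, 0.06, -0.0, 0.0]
contact_force: [0.1, -0.4, -0.6]
width: 0.0601
grip_force: 0.0
```

Emit:
jog_arm --plan '[[[0.7,0,0,0.6,0],[0.7,0,0,0.6,0],[0.7,0,0,0.4,0],[0.7,0,0,0,0],[0.7,0,0,0,0]]]'

```text
t: 20.95
tcp_pos: [0.4636, 0.345, 0.2104]
orientation: [0.998, 0.058, -0.001, 0.001]
contact_force: [0.2, -0.3, 1.1]
width: 0.0597
grip_force: 0.0
```

```bash
python3 st.py .4640 .3442 .178 6.8
```

```text
tcp [0.4636 0.345  0.2104] yaw 6.7 F [ 0.2 -0.3  1.1] w 0.0597 g 0.0 j [-0.72  0.92 -0.01  1.84  0.02  0.39 -2.19] t 20.95
tool shift units [0.004 0.011 0.432]
turn units -0.004
```

Emit:
jog_arm --plan '[[[0.7,0,0.01,0.3,0],[0.7,0,0,0.12,0],[0.3,0,0,0,0],[0,0,0,0,0],[0,0,0,0,0]]]'

```text
t: 21.45
tcp_pos: [0.4644, 0.3448, 0.1811]
orientation: [0.998, 0.058, 0.001, -0.001]
contact_force: [-0.9, -0.9, 5.9]
width: 0.0181
grip_force: 59.5
```

Emit:
jog_arm --plan '[[[0,0,0,0,0],[0,0,0,0,0],[0,0,0,0,0],[0,0,0,-0.3,0],[0,0,0,-0.6,0]]]'

```text
t: 21.95
tcp_pos: [0.4629, 0.3438, 0.2458]
orientation: [0.998, 0.059, -0.002, 0.002]
contact_force: [1.0, 0.5, -1.2]
width: 0.0179
grip_force: 59.0
```

Emit:
jog_arm --plan '[[[0,0,0,-0.6,0],[0,0,0,-0.6,0],[0,0,0,-0.5,0],[0,0,0,-0.2,0],[0,0,0,0,0]]]'

```text
t: 22.45
tcp_pos: [0.4645, 0.3448, 0.3928]
orientation: [0.998, 0.058, 0.003, -0.002]
contact_force: [1.1, 1.1, -0.4]
width: 0.0177
grip_force: 59.0
```

```bash
python3 st.py .5424 -.2767 .388 8.9; python3 held.py
```

```text
tcp [0.4645 0.3448 0.3928] yaw 6.68 F [ 1.1  1.1 -0.4] w 0.0177 g 59.01250493712723 j [-0.72  0.64 -0.01  1.73  0.    0.77 -2.18] t 22.45
tool shift units [0.067 8.351 0.036]
turn units -0.077
0.01 1193 y -0.0 z 0.1601
0.025 1329 y -0.0 z 0.1601
0.04 1425 y -0.0 z 0.1602
0.055 1461 y -0.0001 z 0.1616
0.07 838 y -0.0001 z 0.1659
0.085 656 y -0.0005 z 0.1678
0.1 654 y -0.0005 z 0.168
0.115 288 y -0.0001 z 0.168
xmax 0.12268604185862168
```

Emit:
jog_arm --plan '[[[0,-0.26,0.3,0,-0.08],[0,0,0.62,0,0],[0,0,0.62,0,0],[0,0,0.62,0,0],[0,0,0.62,0,0]]]'

```text
t: 23.0
tcp_pos: [0.4757, 0.1343, 0.3881]
orientation: [0.997, 0.079, -0.002, 0.001]
contact_force: [1.4, 0.3, -0.5]
width: 0.018
grip_force: 59.0
```

Emit:
jog_arm --plan '[[[0,0,0.62,0,0],[0,0,0.62,0,0],[0,0,0.62,0,0],[0,0,0.62,0,0],[0,0,0.62,0,0]]]'

```text
t: 23.5
tcp_pos: [0.512, -0.0953, 0.388]
orientation: [0.997, 0.078, -0.002, -0.0]
contact_force: [0.5, 0.2, -0.3]
width: 0.018
grip_force: 59.0
```

Emit:
jog_arm --plan '[[[0,0,0.62,0,0],[0,0,0.62,0,0],[0,0,0.62,0,0],[0,0,0.5,0,0],[0,0,0.1,0,0]]]'

```text
t: 24.0
tcp_pos: [0.5399, -0.2817, 0.3875]
orientation: [0.997, 0.074, -0.002, 0.001]
contact_force: [0.1, -0.4, -0.8]
width: 0.0177
grip_force: 59.0
```

Emit:
jog_arm --plan '[[[0,0,0,0,0],[0,0,0,0.2,0],[0,0,0,0.2,0],[0,0,0,0,0],[0,0,0,0,0]]]'

```text
t: 24.5
tcp_pos: [0.5416, -0.2739, 0.3593]
orientation: [0.997, 0.08, -0.001, -0.001]
contact_force: [0.2, 0.1, -1.0]
width: 0.0178
grip_force: 59.0
```

```bash
python3 st.py .5424 -.2767 .31 8.9
```

```text
tcp [ 0.5416 -0.2739  0.3593] yaw 9.13 F [ 0.2  0.1 -1. ] w 0.0178 g 59.007960353046656 j [ 0.46  0.72 -0.11  1.67  0.1   0.76 -1.12] t 24.5
tool shift units [0.006 0.04  0.657]
turn units 0.008
```

Emit:
jog_arm --plan '[[[0,0.01,0.02,0.3,0],[0,0,0,0.2,0],[0,0,0,0.1,0],[0,0,0,0.1,0],[0,0,0,0,0]]]'

```text
t: 25.0
tcp_pos: [0.5427, -0.2768, 0.3074]
orientation: [0.997, 0.079, 0.0, 0.0]
contact_force: [-0.6, -1.0, 1.7]
width: 0.0179
grip_force: 59.2
```

Emit:
jog_arm --plan '[[[0,0,0,0.05,0],[0,0,0,0.05,0],[0,0,0,0.03,0],[0,0,0,0,0],[0,0,0,0,0]]]'

```text
t: 25.5
tcp_pos: [0.5423, -0.2771, 0.2974]
orientation: [0.997, 0.078, -0.0, -0.0]
contact_force: [-0.3, 0.6, 0.8]
width: 0.0178
grip_force: 59.2
```

```bash
python3 st.py .5424 -.2767 .2711 8.9; python3 held.py
```

```text
tcp [ 0.5423 -0.2771  0.2974] yaw 8.98 F [-0.3  0.6  0.8] w 0.0178 g 59.21979515813291 j [ 0.45  0.8  -0.1   1.71  0.12  0.63 -1.13] t 25.5
tool shift units [ 0.002 -0.005  0.351]
turn units 0.003
0.01 1198 y 0.0 z 0.1599
0.025 1319 y -0.0 z 0.1599
0.04 1424 y -0.0 z 0.1598
0.055 1461 y -0.0 z 0.1612
0.07 850 y -0.0002 z 0.1652
0.085 666 y -0.0004 z 0.1672
0.1 641 y -0.0004 z 0.1671
0.115 280 y -0.0 z 0.1672
xmax 0.12220471325002313
```

Emit:
jog_arm --plan '[[[0,0,0,0.05,0],[0,0,0,0.05,0],[0,0,0,0.04,0],[0,0,0,0.04,0],[0,0,0,0,0]]]'

```text
t: 26.05
tcp_pos: [0.5416, -0.2777, 0.2843]
orientation: [0.997, 0.078, -0.001, 0.0]
contact_force: [-4.0, -0.6, 6.4]
width: 0.0181
grip_force: 61.1
```

Emit:
jog_arm --plan '[[[0,0,0,0.05,0],[0,0,0,0.04,0],[0,0,0,0.04,0],[0,0,0,0,0],[0,0,0,0,0]]]'

```text
t: 26.55
tcp_pos: [0.5414, -0.2776, 0.2746]
orientation: [0.997, 0.078, -0.001, 0.0]
contact_force: [-4.6, -0.2, 6.8]
width: 0.0182
grip_force: 62.2
```

```bash
python3 st.py .5424 -.2767 .2711 8.9; python3 held.py
```

```text
tcp [ 0.5414 -0.2776  0.2746] yaw 8.92 F [-4.6 -0.2  6.8] w 0.0182 g 62.16871513053775 j [ 0.45  0.84 -0.09  1.72  0.13  0.59 -1.13] t 26.55
tool shift units [ 0.015 -0.01   0.047]
turn units 0.001
0.01 1106 y -0.0 z 0.1515
0.025 1430 y -0.0001 z 0.1451
0.04 1856 y -0.0001 z 0.1391
0.055 2187 y -0.0002 z 0.1357
0.07 1403 y -0.0005 z 0.1331
0.085 1408 y -0.0008 z 0.1282
0.1 448 y -0.0005 z 0.1244
xmax 0.1048646424312567
```

Emit:
jog_arm --plan '[[[0,0,0,0.04,0],[0,0,0,0.04,0],[0,0,0,0.04,0],[0,0,0,0,0],[0,0,0,0,0]]]'

```text
t: 27.1
tcp_pos: [0.5414, -0.2776, 0.2691]
orientation: [0.997, 0.078, -0.0, 0.001]
contact_force: [-10.8, 2.6, 31.2]
width: 0.018
grip_force: 65.4
```

```bash
python3 home.py|grep c
```

```text
c x -50 93 h 19.8 y -0.6
c x -40 129 h 19.9 y -0.4
c x -30 147 h 19.8 y -0.4
c x -20 176 h 19.7 y -0.5
c x -10 202 h 19.7 y -0.5
c x +0 234 h 19.8 y -0.5
c x +10 289 h 19.6 y -0.0
c x +20 333 h 19.8 y -0.4
c x +30 414 h 19.8 y -0.2
c x +40 487 h 19.7 y -0.0
c x +50 608 h 19.8 y 0.0
c x +60 797 h 18.2 y -0.3
c x +70 984 h 14.5 y -0.2
c x +80 943 h 13.0 y -0.1
c x +90 973 h 11.6 y -0.0
c x +100 1092 h 11.6 y -0.1
c x +110 253 h 11.6 y 0.1
```

Emit:
jog_arm --plan '[[[0,0,0,-0.05,0],[0.5,0,0,0,0],[0.5,0,0,0,0],[0.5,0,0,-0.05,0],[0.5,0,0,-0.2,0]]]'

```text
t: 27.65
tcp_pos: [0.542, -0.2766, 0.2867]
orientation: [0.997, 0.079, -0.001, -0.001]
contact_force: [-0.2, -0.1, 0.0]
width: 0.0428
grip_force: 0.0
```

Emit:
jog_arm --plan '[[[0.5,0,0,-0.5,0],[0.5,0,0,-0.6,0],[0.5,-0.3,-0.3,-0.3,0],[0.5,-0.3,-0.3,0,0],[0.5,0,0,0,0]]]'

```text
t: 28.15
tcp_pos: [0.488, -0.2374, 0.3944]
orientation: [0.997, 0.079, -0.001, -0.001]
contact_force: [0.3, 0.0, -0.7]
width: 0.0427
grip_force: 0.0
```

Emit:
jog_arm --plan '[[[0.5,-0.3,-0.3,0,0],[0.5,0,-0.3,0,0],[0.5,0,0,0,0],[0.5,0,0,0,0],[0.5,0,0,0,0]]]'

```text
t: 28.65
tcp_pos: [0.4623, -0.1996, 0.393]
orientation: [0.997, 0.078, 0.001, 0.001]
contact_force: [-0.8, -0.5, -0.3]
width: 0.0425
grip_force: 0.0
```

```bash
python3 home.py|grep -E ' x (-50|-40|.0|.50|.120) '; python3 st.py; mv pics/home_2[89]*.png pics/final.png; ls pics
```

```text
a x -50 69 h 19.5 y 0.0
a x -40 86 h 19.9 y 0.2
a x +0 114 h 19.6 y -0.8
a x +50 145 h 19.6 y 0.1
b x -50 65 h 19.8 y 0.5
b x -40 97 h 19.9 y -0.1
b x +0 120 h 19.8 y 0.2
b x +50 162 h 19.7 y 0.0
c x -50 69 h 19.7 y -0.2
c x -40 80 h 19.9 y -0.3
c x +0 104 h 19.8 y 0.4
c x +50 131 h 19.7 y 0.1
tcp [ 0.4622 -0.1997  0.3929] yaw 8.92 F [ 0.4  0.  -1.2] w 0.0428 g 0.0 j [ 0.39  0.55 -0.11  1.94  0.1   0.65 -1.2 ] t 28.7
crop1.png
final.png
home_10.70.png
home_17.90.png
home_18.95.png
home_27.15.png
home_9.65.png
scene0.png
top0.png
w1.png
w2.png
w3.png
wrist0.png
```

View pics/final.png

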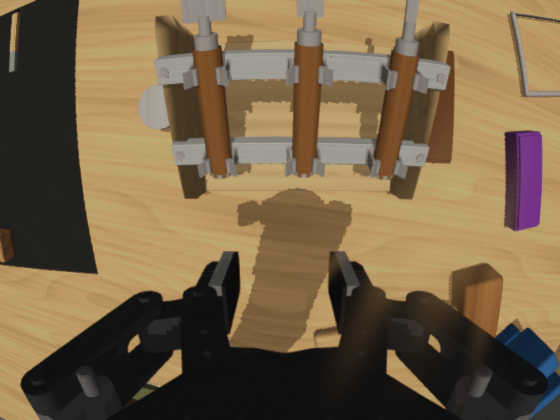

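The final picture shows all three handles seated in their clips. The wide chisel (210,110) is beside the tin, the medium (307,110) is in the middle, and the narrow (397,110) is beside the brown strop. Nothing is touching the robot.

```bash
python3 -c "
from cell import arm
print(arm.finish_job())"
```

```text
the job is handed in; nothing more can be done
None
```

All three chisels are pressed home in their clips, with the narrow one next to the strop, the medium in the middle and the wide next to the tin; I let go of them and handed the job in at about 29 s, with no verdict returned.

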